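# Push the row of sample jars home in the autosampler magazine and shut its retaining arm

### The job

Load the jar magazine: with the fingertips push on the last of the four sample jars standing in the channel, so that the whole row slides along as one train until the first jar is up against the end stop and there is no gap left. Then push the retaining arm shut across the channel, fully up to its catch, so that it locks the row in behind the last jar. Pick nothing up: the jars stay upright and down on their slide strips, the other three jars are not to be pushed with the hand, and everything else on the bench is left where it stands.

Things in the scene. Friction and masses are not known exactly. Their poses are not given: they have to be found in the camera images.
- magazine: Jar magazine of a bench autosampler, fixed: straight open aluminium channel, 55 mm wide inside. Origin: on the worktop under the end stop's face; y runs along the channel TOWARDS the stop (push in +y; channel and open loading end lie at negative y), x across, z up. The jars slide on two white strips, tops at z = 10 mm. The row takes 2 to 4 N to slide. A full row packed to the stop ends at y = -207 mm.
- stop_face (a point): Centre of the rubber buffer's face (34 x 34 mm) on the upright steel end plate (74 mm wide, top at z = 62 mm, bail handle behind it); the first jar comes to rest against it. 38 mm above the worktop, at magazine x = y = 0; axes as the magazine's.
- channel_mouth (a point): Middle of the open loading end, on top of the slide strips: magazine y = -315 mm, height 10 mm; axes as the magazine's. From here to y = -200 mm the channel has low lips (tops at height 20 mm); from -200 mm to the stop it has side walls with tops at 30 mm. Walls 4 mm thick.
- gate (a joint): Angle of the retaining arm, rad. 0 = shut: straight across the channel (along magazine +x) behind the row, at the steel catch post (12 mm square, top 47 mm, at magazine x = 42, y = -203.5 mm). Grows as it opens, clockwise from above; at 1.57 it points along magazine -y, beside the loading end; limit 2.3. Starts at 1.45 to 1.8. Stiff pivot, no spring: stays where left, about 1 N at the knob.
- gate_pivot (a point): The retaining arm's pivot on the robot's side of the channel, at magazine x = -56, y = -212.5 mm, height 41 mm; does not move. Hub 20 mm across, from 34 to 52 mm high. Axes as the magazine's.
- gate_knob (a point): Middle of the upright grey knob on the arm's free end, 98 mm from the pivot, 57 mm high; moves with the arm. Knob 14 mm across, 47 to 66 mm high; below it the arm, a steel bar 6 mm thick, upright faces, 35 to 47 mm high, ending 4 mm past the knob. Shut, its jar-side face is at magazine y = -209.5 mm, 3 mm behind a row that is home. Site x points outward along the arm.
- jar_1: Sample jar number 1 of the row counted from the end stop (the first): round clear jar with a screw lid, 52 mm across, 72 mm high, about 110 g, standing in the channel. Origin: centre of its underside (10 mm above the worktop in the channel); z up. The row starts with the jars touching (within 1 mm), the first one 50 to 95 mm short of the end stop.
- jar_2: Sample jar number 2 of the row counted from the end stop: round clear jar with a screw lid, 52 mm across, 72 mm high, about 110 g, standing in the channel. Origin: centre of its underside (10 mm above the worktop in the channel); z up. The row starts with the jars touching (within 1 mm), the first one 50 to 95 mm short of the end stop.
- jar_3: Sample jar number 3 of the row counted from the end stop: round clear jar with a screw lid, 52 mm across, 72 mm high, about 110 g, standing in the channel. Origin: centre of its underside (10 mm above the worktop in the channel); z up. The row starts with the jars touching (within 1 mm), the first one 50 to 95 mm short of the end stop.
- jar_4: Sample jar number 4 of the row counted from the end stop (the last: the one to push on): round clear jar with a screw lid, 52 mm across, 72 mm high, about 110 g, standing in the channel. Origin: centre of its underside (10 mm above the worktop in the channel); z up. The row starts with the jars touching (within 1 mm), the first one 50 to 95 mm short of the end stop.
- small_jar: Bystander: smaller round jar with a screw lid, 44 mm across, 60 mm high, beside the magazine. Origin: centre of underside.
- weigh_beaker: Bystander: small plastic beaker, 46 mm across, 42 mm high, behind the magazine. Origin: centre of underside.
- weight_200: Bystander: steel calibration weight with a knob, 27 mm across, 48 mm high. Origin: centre of underside.
- weight_50: Bystander: steel calibration weight with a knob, 18 mm across, 29 mm high. Origin: centre of underside.
- enzyme_bottle: Bystander: screw-cap bottle, 48 mm across, 96 mm high. Origin: centre of underside.
- timer: Bystander: upright bench timer, 24 x 66 mm, 62 mm high. Origin: centre of underside.
- sieve: Bystander: round test sieve, 70 mm across, 39 mm high. Origin: centre of underside.
Not all that is in view belongs to the job. Leave any purple look-alike of the jar_1 alone. Leave any brown look-alike of the jar_4 alone.

How it is judged:
By the outcome, as a careful person would: the job done as asked, in the order asked, and still so for the second after the job is handed in, with the robot touching nothing.
It also fails if it takes over 45 s, if anything falls off the work surface, if the arm or the gripper's body presses on something with over 40 N, if the wrist force passes 120 N, or if a joint passes its speed limit or range.

### The arm

A 6-joint arm with a two-finger parallel gripper is mounted at the origin on a cart in front of the work surface, level with it; the furniture and walls round the work are solid. World frame = base frame: x ahead of the robot, y to its left, z up, the work surface at z = 0. Lengths are in m, angles in rad, forces in N, time in s.
With the tool pointing down it reaches from about 0.35 to 0.975 m from the base axis. Payload 4.9 kg.
Tool frame: the origin (TCP) lies on the front face of the gripper's body, between the roots of the fingers; the fingertips stand ctrl.tip_extent ahead of it and the grasp point (between the pads) lies 54 mm ahead of it (ctrl.tip_extent is the distance from the TCP to the fingertips, in m); z points along the fingers, y is the line along which they close (so a half turn about z gives the same grasp; the last joint's range is limited). The gripper opens to 85 mm and grips with 20 to 120 N. Pads are 22 mm wide; open, the fingers measure 114 mm over their backs; the gripper's body (76 mm by 85 mm) begins 54 mm behind the grasp point. The pads swing forward as they close: fully open they stand 13 mm farther back than shut.
Start: joints at [1.157, 0.053, 1.613, -0, 1.476, -0.119], TCP at [0.182, 0.598, 0.304] pointing down, gripper open.
Joint ranges: [-3.01, 3.01], [-1.01, 2.22], [0.06, 2.58], [-1.02, 4.17], [0.09, 2.62], [-3.14, 3.14]. Speed limits (rad/s): [2.57, 2.57, 3.14, 3.14, 3.14, 3.14].

### API

Orientations are given as a rotation vector (axis times angle).
In Python, from station import ctrl gives the robot as it stands.
- The arm moves only by the tool apply_moves, never from a script. Its argument "rows" is one flat list of numbers, 6 for each row, row after row: the shift along the tool's x, y, z normalised to -1 to 1, where 1 is 0.6 m, then the turn, a rotation vector about the tool's x, y, z normalised to -1 to 1, where 1 is 90 degrees. A call has 1 to 20 rows; each row is the pose to reach, as a shift and turn from the pose commanded when the call began, along the tool's axes at that moment; what a row does not reach only later rows make up. A row lasts 1/10 s, in which the tool goes at most 50 mm and 8.59 degrees, less where a joint would pass 70% of its speed; a pose out of reach is approached as far as the arm can. A call with a number of a shift or a turn outside -1 to 1 is refused whole. A call with a gripper value outside its range is refused whole. "grip" is the opening, from 0 (shut) to 1 (fully open), set as the call begins (left out, the last holds). The fingers move at their own pace and stop on an object; "grip_force" is the grip in N (left out, the last holds). Time passes only in rows, so rows that repeat a pose let the fingers close. It gives the time, the measured TCP pose, the force, the opening and the grip force at its end, in the units of the state.
- ctrl.get_obs(): the state, without advancing time (a new reading comes with each control period).
- ctrl.get_image(name): name is "scene" or "top" or "wrist"; returns (picture, depth): 480x640x3 uint8, blue, green, red; 480x640 float32, m along the optical axis (not along the pixel's ray), 0 where there is no reading.
- ctrl.camera_model(name): a dict with "mtx" (3x3 intrinsics, pixels), "k1" (the pictures are not rectified: a ray, as slopes to the right and down, at radius r is drawn at 1 + k1 r^2 times it, then the intrinsics apply), "R" (3x3) and "t" (3): a world point X has camera coordinates R X + t; the wrist camera has in their place "tool_from_camera" (4x4, takes a point from camera to tool coordinates, whose origin is the TCP and whose axes are the flange's). Camera axes: x right, y down, z forward; pixel columns grow to the right and rows downward; lengths in m; the calibration is good to about 2 mm. A picture is of the moment at which its call begins: read the wrist's pose just before it. camera_model takes no time and is no camera call.
- ctrl.finish_job(): hands the job in; it is judged then, once.
The state is a dict: "t": time; "q": joint angles; "dq": joint speeds; "effort": joint torques, N m; "tool_pos": TCP position; "tool_rot": TCP orientation; "contact_force": force on the tool from outside, world axes, zero at the start; "wrist_torque": the same for the moment, N m; "opening": finger opening in m; "grip_force": force on a finger pad.
Only numpy, scipy, OpenCV 4.12 (cv2) and the standard library are available. Lean on these libraries where they do the work, as an engineer would, in place of code of your own. Each camera call takes 0.05 s, during which the arm holds its last target. There are 200 camera calls.

## Working session

There is one attempt and no reset: what is moved stays moved. The work goes in short steps, Python scripts to look and compute and a tool call to move; the robot and the scene stay as the last step left them, time stands still between calls to the robot, and variables do not carry over. Pictures are saved under pics/ and viewed, at most 10 in all, crops included, and the job is handed in when it is done.

Besides the shell and the picture viewer there is one more tool, called after ">>>" by a JSON object that holds its "api" and its "payload". apply_moves: Moves the arm, as the interface text tells. Its arguments: {"type":"object","properties":{"rows":{"type":"array","items":{"type":"number"}},"grip":{"type":"number"},"grip_force":{"type":"number"}},"required":["rows"]}

```bash
mkdir -p pics; ls; python3 - <<'E'
from station import ctrl
import cv2,numpy as np
o=ctrl.get_obs();print({k:np.round(v,3) for k,v in o.items()},ctrl.tip_extent)
for n in("scene","top"):
    p,d=ctrl.get_image(n);cv2.imwrite(f"pics/{n}0.png",p);np.save(f"{n}0.npy",d)
    print(n,ctrl.camera_model(n))
E
```

```text
pics
{'t': np.float64(0.0), 'q': array([ 1.157,  0.053,  1.614, -0.   ,  1.476, -0.119]), 'dq': array([-0.001,  0.002, -0.001, -0.003, -0.   ,  0.   ]), 'effort': array([-0.0000e+00, -3.9369e+01, -3.7018e+01, -0.0000e+00,  7.0000e-03,
        0.0000e+00]), 'tool_pos': array([0.181, 0.598, 0.303]), 'tool_rot': array([-4.610e-01, -3.107e+00,  3.000e-03]), 'contact_force': array([-0.298,  0.626, -0.127]), 'wrist_torque': array([ 0.023,  0.01 , -0.051]), 'grip_force': np.float64(0.0), 'opening': np.float64(0.086)} 0.0726
scene {'mtx': array([[438.56400434,   0.        , 316.48467067],
       [  0.        , 438.56400434, 239.48412025],
       [  0.        ,   0.        ,   1.        ]]), 'k1': -0.01009101812481351, 'R': array([[ 0.67942595, -0.73372537,  0.00524121],
       [-0.49108813, -0.46002923, -0.73973343],
       [ 0.54517229,  0.50002019, -0.67287962]]), 't': array([-0.46283491,  0.27833279,  0.78589206])}
top {'mtx': array([[521.21183456,   0.        , 320.90182926],
       [  0.        , 521.21183456, 234.62444229],
       [  0.        ,   0.        ,   1.        ]]), 'k1': -0.07463328002912185, 'R': array([[-0.03139929, -0.99948817,  0.00612185],
       [-0.97927877,  0.02953725, -0.20035127],
       [ 0.2000679 , -0.01228589, -0.979705  ]]), 't': array([-0.1266199 ,  0.55689401,  1.25512914])}
```

View pics/scene0.png

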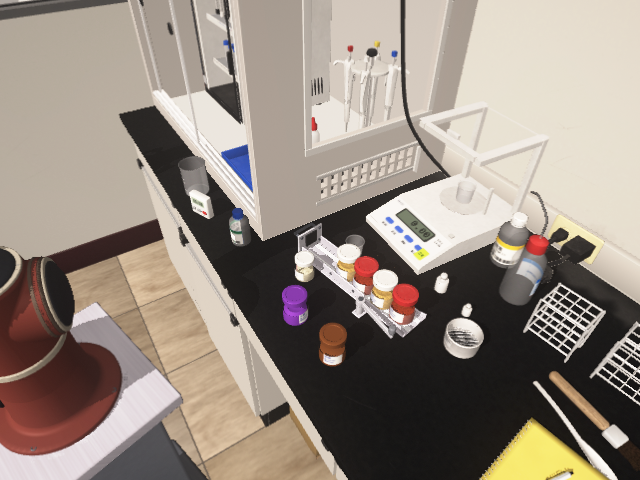

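View pics/top0.png

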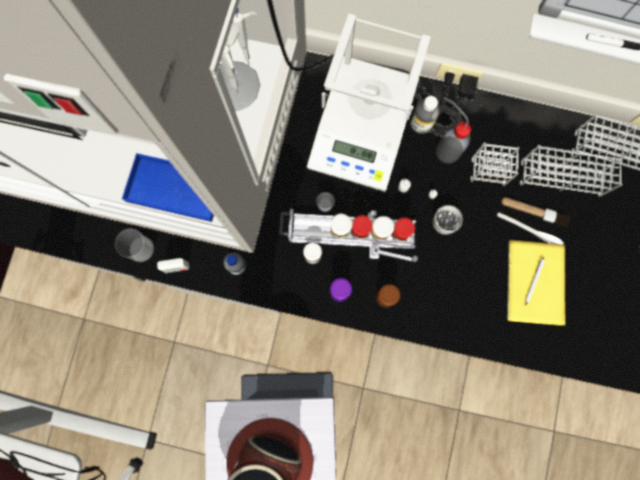

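The top picture shows the row: white (342,226), red (362,227), white (383,228), red (404,229). The stop is on the left at (290,224) and the mouth on the right at (415,233). The gate pivot is near (375,248) and the knob near (413,259).

Candidates for jar_4: red (404,229), red (362,227, which is jar_2), the brown look-alike (389,295) and the purple look-alike (341,290). I choose red (404,229), the one nearest the mouth, and check it in a crop.

```bash
cat > h.py <<'E'
import numpy as np,cv2
from station import ctrl
from scipy.spatial.transform import Rotation as Ro
def cam(n):
    c=ctrl.camera_model(n);return c
def ray(c,uv):
    K=np.array(c["mtx"]);k=c["k1"]
    xy=cv2.undistortPoints(np.array([[uv]],float),K,np.array([k,0,0,0,0.]))[0,0]
    return np.array([xy[0],xy[1],1.])
def onplane(c,uv,z):
    R=np.array(c["R"]);t=np.array(c["t"]);o=-R.T@t;d=R.T@ray(c,uv)
    return o+d*(z-o[2])/d[2]
E
python3 - <<'E'
from h import *
c=cam("top");p=cv2.imread("pics/top0.png");h=cv2.cvtColor(p,cv2.COLOR_BGR2HSV)
crop=p[195:275,270:430];cv2.imwrite("pics/crop0.png",cv2.resize(crop,(800,400),interpolation=cv2.INTER_CUBIC))
red=((h[...,0]<8)|(h[...,0]>172))&(h[...,1]>150)&(h[...,2]>80)
red[:,:270]=0;red[:,430:]=0;red[:190]=0;red[275:]=0
n,l,s,ce=cv2.connectedComponentsWithStats(red.astype(np.uint8))
for i in range(1,n):
    if s[i,4]>60: print("red",ce[i],s[i],onplane(c,ce[i],.082))
print([onplane(c,q,.082) for q in((342,226),(383,228))])
E
```

```text
red [361.45454545 225.82404692] [352 215  20  22 341] [ 0.56679817 -0.2445488   0.082     ]
red [403.70505618 227.92696629] [393 217  23  23 356] [ 0.5583358  -0.34928259  0.082     ]
[array([ 0.56779413, -0.19630465,  0.082     ]), array([ 0.55968634, -0.29775322,  0.082     ])]
```

View pics/crop0.png

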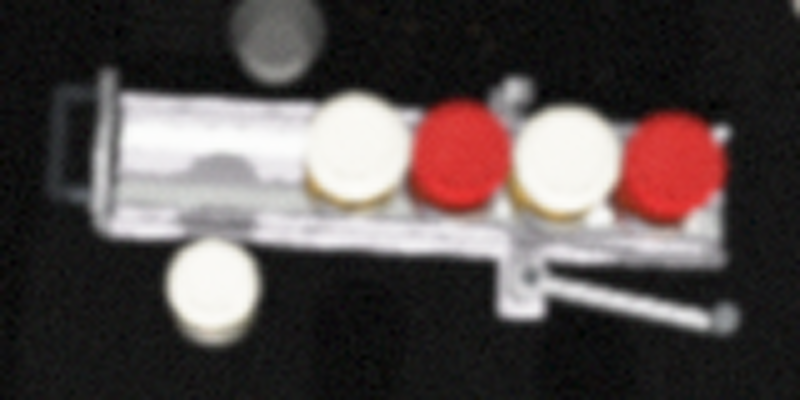

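The crop confirms it: the last jar at the mouth (right) is red, at crop (672,165). The gate is open, with the pivot at crop (528,275), the knob at (725,318) and the catch post at (515,90).

```bash
python3 - <<'E'
from h import *
c=cam("top");s=cam("scene")
f=lambda x,y:(270+x/5-.4,195+y/5-.4)
P={k:onplane(c,f(*q),z) for k,q,z in (("pivot",(528,275),.052),("knob",(725,318),.066),("post",(517,88),.047),("stopT",(112,72),.062),("stopB",(105,235),.062),("mouthB",(722,262),.02),("mouthT",(725,130),.02))}
for k,v in P.items():print(k,v.round(4))
print("corner",onplane(s,(262,236),0),onplane(s,(390,175),0),onplane(s,(150,130),0), onplane(c,(245,248),0),onplane(c,(245,248),.3))
yy=np.array([.5668-.5583,.1047,0]);yy/=np.linalg.norm(yy);xx=np.array([yy[1],-yy[0],0])
o1=P["pivot"]+.056*xx+.2125*yy;o2=P["post"]-.042*xx+.2035*yy
print(yy,o1,o2)
o=(o1+o2)/2
for k,v in list(P.items())+[("j4",np.array([.5583,-.3493,0])),("j2",np.array([.5668,-.2445,0]))]: print(k,(xx@(v-o)).round(4),(yy@(v-o)).round(4))
E
```

```text
pivot [ 0.5112 -0.2791  0.052 ]
knob [ 0.4841 -0.3745  0.066 ]
post [ 0.6093 -0.2791  0.047 ]
stopT [ 0.6201 -0.0726  0.062 ]
stopB [ 0.5362 -0.0674  0.062 ]
mouthB [ 0.5203 -0.3837  0.02  ]
mouthT [ 0.5902 -0.39    0.02  ]
corner [0.53570592 0.05222801 0.        ] [ 0.97996059 -0.02253827  0.        ] [0.63905902 0.74120024 0.        ] [0.53460795 0.05520326 0.        ] [0.47998667 0.01434195 0.3       ]
[0.08091811 0.99672075 0.        ] [ 0.58416736 -0.07180081  0.052     ] [ 0.58392628 -0.07287712  0.047     ]
pivot -0.0559 -0.212
knob -0.0752 -0.3092
post 0.0419 -0.204
stopT 0.0359 0.0027
stopB -0.0481 0.0011
mouthB -0.0383 -0.3155
mouthT 0.0319 -0.3162
j4 -0.0033 -0.2781
j2 -0.0033 -0.173
```

>>> {"api": "apply_moves", "payload": {"rows": [-0.62,-0.85,0,0,0,0.862,-0.62,-0.85,0,0,0,0.862,-0.62,-0.85,0,0,0,0.862,-0.62,-0.85,0,0,0,0.862,-0.62,-0.85,0,0,0,0.862,-0.62,-0.85,0,0,0,0.862,-0.62,-0.85,0,0,0,0.862,-0.62,-0.85,0,0,0,0.862,-0.62,-0.85,0,0,0,0.862,-0.62,-0.85,0,0,0,0.862,-0.62,-0.85,0,0,0,0.862,-0.62,-0.85,0,0,0,0.862,-0.62,-0.85,0,0,0,0.862,-0.62,-0.85,0,0,0,0.862,-0.62,-0.85,0,0,0,0.862,-0.62,-0.85,0,0,0,0.862], "grip": 0}}

```text
t: 1.7
tool_pos: [0.389, 0.0027, 0.3036]
tool_rot: [-2.305, -2.134, 0.0]
contact_force: [0.1, 0.7, -0.9]
opening: 0.0004
grip_force: 0.0
```

```bash
cat >> h.py <<'E'
O=np.array([.584,-.0723,0]);YY=np.array([.0809,.9967,0]);XX=np.array([.9967,-.0809,0])
def st(goal=None,yaw=None):
    o=ctrl.get_obs();R=Ro.from_rotvec(o["tool_rot"]).as_matrix();p=np.array(o["tool_pos"])
    print("t",o["t"],"tcp",p.round(4),"mag",(XX@(p-O)).round(4),(YY@(p-O)).round(4),"xaxis",R[:,0].round(3),"z",R[:,2].round(3),"q",np.round(o["q"],2),"F",np.round(o["contact_force"],1),"open",o["opening"],"tip",ctrl.tip_extent)
    if goal is not None:
        w=O+goal[0]*XX+goal[1]*YY+np.array([0,0,goal[2]]);print("shift",(R.T@(w-p)/.6).round(4))
    return p,R
E
python3 -c "
from h import *
st((0,-.340,.2))"
```

```text
t 1.7 tcp [0.389  0.0027 0.3036] mag -0.2004 0.059 xaxis [0.077 0.997 0.   ] z [-0.001  0.    -1.   ] q [-0.19 -0.57  2.12  0.    1.59 -0.11] F [ 0.1  0.7 -0.9] open 0.00041699837215254144 tip 0.0726
shift [-0.6664  0.3313  0.1722]
```

>>> {"api": "apply_moves", "payload": {"rows": [-0.666,0.331,0.17,0,0,0,-0.666,0.331,0.17,0,0,0,-0.666,0.331,0.17,0,0,0,-0.666,0.331,0.17,0,0,0,-0.666,0.331,0.17,0,0,0,-0.666,0.331,0.17,0,0,0,-0.666,0.331,0.17,0,0,0,-0.666,0.331,0.17,0,0,0,-0.666,0.331,0.17,0,0,0,-0.666,0.331,0.17,0,0,0,-0.666,0.331,0.17,0,0,0]}}

```text
t: 2.8
tool_pos: [0.557, -0.4112, 0.2004]
tool_rot: [-2.303, -2.133, -0.0]
contact_force: [-0.7, 1.1, 1.0]
opening: -0.0002
grip_force: 0.0
```

```bash
python3 -c "
from h import *
st((0,-.340,.099))
p,d=ctrl.get_image('wrist');cv2.imwrite('pics/w1.png',p);print(ctrl.camera_model('wrist'))"
```

```text
t 2.8 tcp [ 0.557  -0.4112  0.2004] mag 0.0005 -0.3399 xaxis [0.077 0.997 0.002] z [-0.002  0.002 -1.   ] q [-0.74  0.29  1.53  0.    1.33 -0.67] F [-0.7  1.1  1. ] open -0.00015608461787648592 tip 0.0726
shift [-0.0004 -0.0005  0.169 ]
{'mtx': array([[388.8368511 ,   0.        , 321.72428199],
       [  0.        , 388.8368511 , 235.64414352],
       [  0.        ,   0.        ,   1.        ]]), 'k1': 0.000905203490239173, 'tool_from_camera': array([[ 4.92703811e-04, -9.65378733e-01, -2.60851794e-01,
         6.59477761e-02],
       [ 9.99999688e-01,  3.14678607e-04,  7.24241224e-04,
        -9.36958078e-04],
       [-6.17082596e-04, -2.60852070e-01,  9.65378587e-01,
        -6.88949373e-02],
       [ 0.00000000e+00,  0.00000000e+00,  0.00000000e+00,
         1.00000000e+00]])}
```

View pics/w1.png

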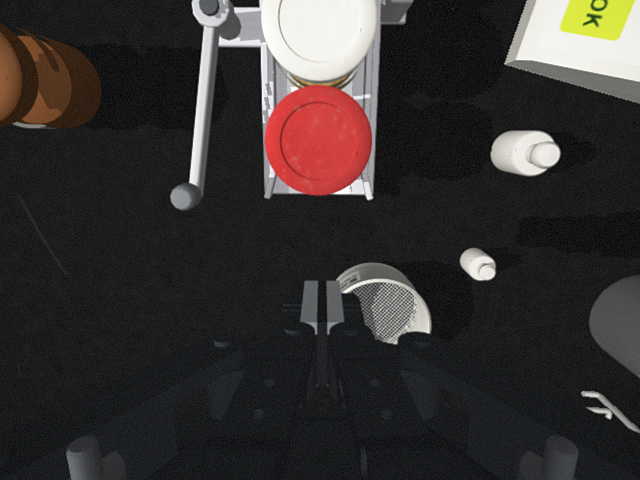

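The wrist picture shows the red jar_4 lid at (319,140), the knob at (185,196) and the hub at (212,8). The sieve rim is near (385,310), close to the line where the fingers come down, so I measure it.

```bash
cat >> h.py <<'E'
def wr(uv,z,p,R):
    c=ctrl.camera_model("wrist");T=np.array(c["tool_from_camera"])
    d=R@T[:3,:3]@ray(c,uv);o=p+R@T[:3,3]
    w=o+d*(z-o[2])/d[2];return np.r_[XX@(w-O),YY@(w-O)].round(4)
E
python3 -c "
from h import *
p,R=st()
for n,uv,z in (('lid',(319,140),.082),('lidrear',(319,195),.082),('knob',(185,194),.066),('hub',(212,6),.052),('sieveL',(337,285),.035),('sieveTop',(372,264),.035),('sieveR',(430,320),.035),('mouthL',(267,197),.02),('mouthR',(370,198),.02)): print(n,wr(uv,z,p,R))
c=cam('top')
for uv in ((448,220),(433,220),(463,220),(448,206),(448,235)):
  w=onplane(c,uv,.03);print((XX@(w-O)).round(4),(YY@(w-O)).round(4))
"
```

```text
t 2.85 tcp [ 0.5569 -0.4103  0.2014] mag 0.0003 -0.3391 xaxis [0.076 0.997 0.001] z [-0.001  0.001 -1.   ] q [-0.74  0.28  1.53  0.    1.33 -0.67] F [ 0.7 -0.2  0.2] open 0.00017569880215153523 tip 0.0726
lid [-0.0022 -0.2773]
lidrear [-0.0021 -0.3034]
knob [-0.0731 -0.3058]
hub [-0.0563 -0.2129]
sieveL [ 0.0095 -0.3696]
sieveTop [ 0.0316 -0.3551]
sieveR [ 0.0718 -0.3943]
mouthL [-0.0363 -0.3147]
mouthR [ 0.0307 -0.3151]
0.0356 -0.4017
0.0336 -0.3624
0.0377 -0.4411
0.0733 -0.4017
-0.0042 -0.4017
```

>>> {"api": "apply_moves", "payload": {"rows": [0,-0.003,0.08,0,0,0,0,-0.003,0.13,0,0,0,0,-0.003,0.17,0,0,0,0,-0.003,0.17,0,0,0,0.02,-0.003,0.17,0,0,0,0.035,-0.003,0.17,0,0,0,0.042,-0.003,0.17,0,0,0,0.05,-0.003,0.17,0,0,0,0.058,-0.003,0.17,0,0,0,0.066,-0.003,0.17,0,0,0,0.074,-0.003,0.17,0,0,0]}}

```text
t: 3.95
tool_pos: [0.5582, -0.3679, 0.1006]
tool_rot: [2.306, 2.131, -0.0]
contact_force: [-0.8, -4.4, 1.9]
opening: 0.0001
grip_force: 0.3
```

```bash
python3 -c "
from h import *
p,R=st()
p,d=ctrl.get_image('wrist');cv2.imwrite('pics/w2.png',p)"
```

```text
t 3.95 tcp [ 0.5582 -0.3679  0.1006] mag -0.0018 -0.2967 xaxis [ 0.078  0.997 -0.001] z [ 0.001 -0.001 -1.   ] q [-0.69  0.34  1.64 -0.    1.16 -0.62] F [-0.8 -4.4  1.9] open 0.00011980710836915965 tip 0.0726
```

View pics/w2.png

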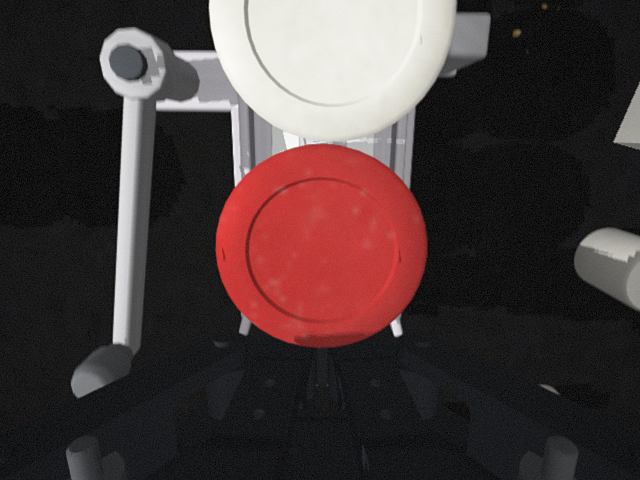

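The picture shows jar_4 upright at (322,245) in front of the fingertips, in line behind the white jar. The push force is about 4 N.

>>> {"api": "apply_moves", "payload": {"rows": [0.012,0,0,0,0,0,0.024,0,0,0,0,0,0.036,0,0,0,0,0,0.048,0,0,0,0,0,0.06,0,0,0,0,0,0.072,0,0,0,0,0,0.084,0,0,0,0,0,0.096,0,0,0,0,0,0.106,0,0,0,0,0,0.112,0,0,0,0,0,0.116,0,0,0,0,0,0.12,0,0,0,0,0]}}

```text
t: 5.2
tool_pos: [0.5634, -0.2955, 0.0998]
tool_rot: [-2.306, -2.133, 0.0]
contact_force: [0.9, -3.3, -0.1]
opening: -0.0002
grip_force: 1.4
```

```bash
python3 -c "
from h import *
p,R=st()
p,d=ctrl.get_image('top');cv2.imwrite('pics/t2.png',cv2.resize(p[195:275,270:430],(800,400),interpolation=cv2.INTER_CUBIC))"
```

```text
t 5.2 tcp [ 0.5634 -0.2955  0.0998] mag -0.0025 -0.2242 xaxis [0.078 0.997 0.   ] z [-0.  0. -1.] q [-0.6   0.28  1.72 -0.    1.14 -0.52] F [ 0.9 -3.3 -0.1] open -0.00015227816155380334 tip 0.0726
```

Expected contact with the stop is near y = -0.218. I go on in 1 mm steps.

>>> {"api": "apply_moves", "payload": {"rows": [0.002,0,0,0,0,0,0.004,0,0,0,0,0,0.006,0,0,0,0,0,0.008,0,0,0,0,0,0.008,0,0,0,0,0]}}

```text
t: 5.75
tool_pos: [0.5638, -0.2907, 0.0998]
tool_rot: [-2.306, -2.133, -0.0]
contact_force: [0.9, -2.3, -1.8]
opening: -0.0
grip_force: 1.1
```

>>> {"api": "apply_moves", "payload": {"rows": [0.002,0,0,0,0,0,0.0035,0,0,0,0,0,0.005,0,0,0,0,0,0.005,0,0,0,0,0]}}

```text
t: 6.15
tool_pos: [0.5639, -0.2887, 0.0999]
tool_rot: [2.305, 2.132, -0.002]
contact_force: [0.0, -5.8, -2.5]
opening: -0.0003
grip_force: 2.0
```

>>> {"api": "apply_moves", "payload": {"rows": [0.002,0,0,0,0,0,0.002,0,0,0,0,0,0.002,0,0,0,0,0]}}

```text
t: 6.45
tool_pos: [0.5639, -0.2884, 0.1001]
tool_rot: [2.304, 2.131, -0.004]
contact_force: [0.1, -9.4, -2.9]
opening: -0.0002
grip_force: 2.6
```

```bash
python3 -c "
from h import *
p,R=st()"
```

```text
t 6.45 tcp [ 0.5639 -0.2884  0.1001] mag -0.0025 -0.217 xaxis [ 0.078  0.997 -0.004] z [-0.    -0.004 -1.   ] q [-0.59  0.27  1.73 -0.    1.14 -0.51] F [ 0.1 -9.4 -2.9] open -0.0002400675371426047 tip 0.0726
```

>>> {"api": "apply_moves", "payload": {"rows": [0.0025,0,0,0,0,0,0.0025,0,0,0,0,0,-0.025,0,0,0,0,0,-0.05,0,0,0,0,0,-0.05,0,-0.06,0,0,0,-0.05,0,-0.14,0,0,0,-0.05,0,-0.16,0,0,0,-0.05,0,-0.16,0,0,0]}}

```text
t: 7.25
tool_pos: [0.5632, -0.3179, 0.1997]
tool_rot: [2.303, 2.129, 0.003]
contact_force: [-0.5, -0.9, -0.6]
opening: 0.0001
grip_force: 0.0
```

```bash
python3 -c "
from h import *
p,R=st()
i,d=ctrl.get_image('wrist');cv2.imwrite('pics/w3.png',i)
i,d=ctrl.get_image('top');cv2.imwrite('pics/t3.png',cv2.resize(i[195:275,270:430],(800,400),interpolation=cv2.INTER_CUBIC))
c=cam('top');w=onplane(c,(389,295),.082);print('brown',(XX@(w-O)).round(4),(YY@(w-O)).round(4))
"
```

```text
t 7.25 tcp [ 0.5632 -0.3179  0.1997] mag -0.0008 -0.2465 xaxis [ 0.078  0.997 -0.003] z [ 0.005 -0.003 -1.   ] q [-0.63  0.18  1.65  0.    1.3  -0.55] F [-0.5 -0.9 -0.6] open 0.00013649417435369083 tip 0.0726
brown -0.171 -0.2456
```

View pics/w3.png

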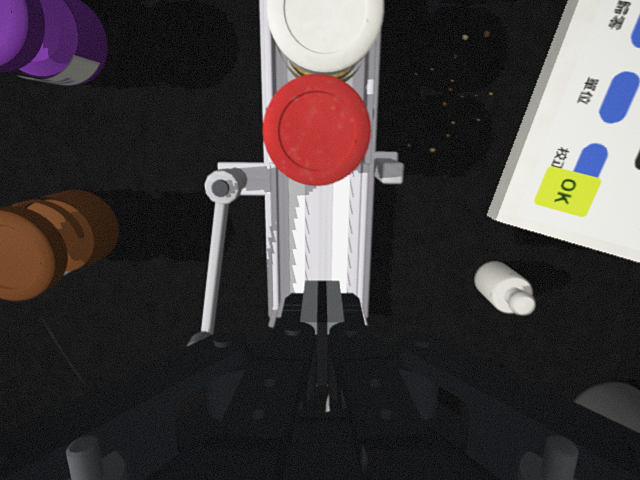

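View pics/t3.png

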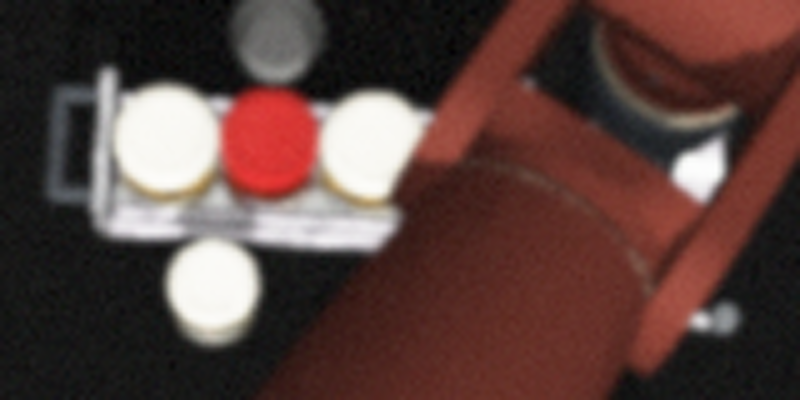

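The wrist picture shows red jar_4 home at (317,130), just past the gate line, with post (388,168) and hub (221,185). In the top picture jar_1 (165,135) is against the stop plate (105), and jars 1 to 3 stand tight and upright.

```bash
python3 -c "
from h import *
st((-.1065,-.3035,.2))"
```

```text
t 7.35 tcp [ 0.5614 -0.3164  0.1947] mag -0.0028 -0.2452 xaxis [0.078 0.997 0.001] z [-0.001  0.002 -1.   ] q [-0.63  0.19  1.66  0.    1.3  -0.55] F [ 0.6  0.  -0.6] open -5.138262975366197e-05 tip 0.0726
shift [-0.0967 -0.1731 -0.0086]
```

>>> {"api": "apply_moves", "payload": {"rows": [-0.097,-0.173,0,0,0,1,-0.097,-0.173,0,0,0,1,-0.097,-0.173,0,0,0,1,-0.097,-0.173,0,0,0,1,-0.097,-0.173,0,0,0,1,-0.097,-0.173,0,0,0,1,-0.097,-0.173,0,0,0,1,-0.097,-0.173,0,0,0,1,-0.097,-0.173,0,0,0,1,-0.097,-0.173,0,0,0,1,-0.097,-0.173,0,0,0,1,-0.097,-0.173,0,0,0,1,-0.097,-0.173,0,0,0,1]}}

```text
t: 8.65
tool_pos: [0.4532, -0.3659, 0.1938]
tool_rot: [-3.137, 0.12, 0.004]
contact_force: [0.7, 0.3, -0.7]
opening: -0.0
grip_force: 0.0
```

```bash
python3 -c "
from h import *
p,R=st((-.1065,-.3035,.122))
i,d=ctrl.get_image('wrist');cv2.imwrite('pics/w4.png',i)"
```

```text
t 8.65 tcp [ 0.4532 -0.3659  0.1938] mag -0.1067 -0.3032 xaxis [ 0.997 -0.076 -0.003] z [-0.002  0.003 -1.   ] q [-0.81  0.05  1.81  0.    1.29  0.84] F [ 0.7  0.3 -0.7] open -4.053033915422988e-05 tip 0.0726
shift [0.0006 0.0008 0.1196]
```

View pics/w4.png

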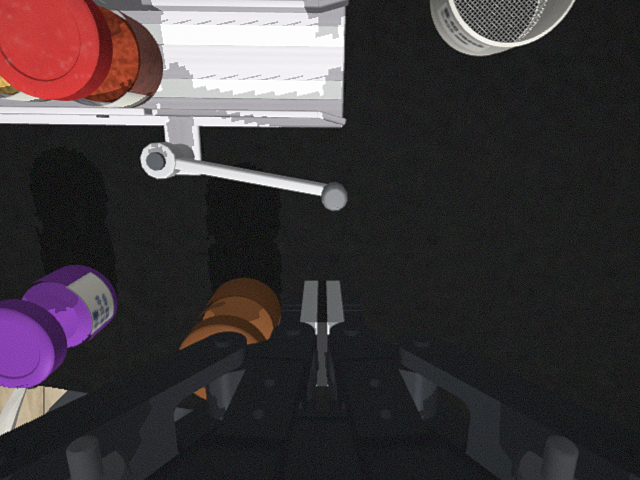

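The picture shows the knob at (334,196), ahead of the shut fingertips at (322,290). Nothing stands between them.

```bash
python3 -c "
from h import *
p,R=st()
print('knob',wr((334,192),.066,p,R))
M=np.c_[XX,YY,[0,0,1]]
piv=np.array([-.056,-.2125])
def row(th,back=.018,ex=0):
    r=np.array([np.cos(th),-np.sin(th)]);t=np.array([np.sin(th),np.cos(th)])
    f=piv+.098*r-t*back
    w=O+f[0]*XX+f[1]*YY+[0,0,.122]
    return np.r_[R.T@(w-p)/.6,0,0,-(min(np.pi/2,np.pi/2-th) if th<np.pi/2 else 0)/(np.pi/2)].round(3)
for th in np.r_[1.76,np.arange(1.65,-.01,-.11),0]: print(round(th,2),row(th).tolist())
"
```

```text
t 8.7 tcp [ 0.4533 -0.3661  0.1943] mag -0.1065 -0.3034 xaxis [ 0.997 -0.077 -0.002] z [-0.002  0.002 -1.   ] q [-0.81  0.05  1.81  0.    1.29  0.84] F [-0.8 -0.3  0.1] open -0.0001473310714592854 tip 0.0726
knob [-0.0718 -0.3092]
1.76 [0.024, 0.004, 0.12, 0.0, 0.0, 0.0]
1.65 [0.042, 0.009, 0.12, 0.0, 0.0, 0.0]
1.54 [0.059, 0.013, 0.12, 0.0, 0.0, -0.02]
1.43 [0.078, 0.015, 0.12, 0.0, 0.0, -0.09]
1.32 [0.096, 0.015, 0.12, 0.0, 0.0, -0.16]
1.21 [0.114, 0.013, 0.12, 0.0, 0.0, -0.23]
1.1 [0.132, 0.009, 0.12, 0.0, 0.0, -0.3]
0.99 [0.149, 0.002, 0.12, 0.0, 0.0, -0.37]
0.88 [0.165, -0.006, 0.12, 0.0, 0.0, -0.44]
0.77 [0.181, -0.015, 0.12, 0.0, 0.0, -0.51]
0.66 [0.195, -0.027, 0.12, 0.0, 0.0, -0.58]
0.55 [0.208, -0.039, 0.12, 0.0, 0.0, -0.65]
0.44 [0.22, -0.054, 0.12, 0.0, 0.0, -0.72]
0.33 [0.23, -0.069, 0.12, 0.0, 0.0, -0.79]
0.22 [0.238, -0.085, 0.12, 0.0, 0.0, -0.86]
0.11 [0.244, -0.102, 0.12, 0.0, 0.0, -0.93]
-0.0 [0.248, -0.12, 0.12, 0.0, 0.0, -1.0]
0.0 [0.248, -0.12, 0.12, 0.0, 0.0, -1.0]
```

>>> {"api": "apply_moves", "payload": {"rows": [0,0,0.07,0,0,0,0,0,0.12,0,0,0,0,0,0.12,0,0,0,0.024,0.004,0.12,0,0,0,0.042,0.009,0.12,0,0,0,0.059,0.013,0.12,0,0,-0.02,0.078,0.015,0.12,0,0,-0.09,0.096,0.015,0.12,0,0,-0.16,0.114,0.013,0.12,0,0,-0.23,0.132,0.009,0.12,0,0,-0.3,0.149,0.002,0.12,0,0,-0.37]}}

```text
t: 9.8
tool_pos: [0.544, -0.3755, 0.1251]
tool_rot: [3.039, 0.791, 0.001]
contact_force: [-0.4, -0.8, 0.0]
opening: -0.0005
grip_force: 0.5
```

```bash
python3 -c "
from h import *
p,R=st()
i,d=ctrl.get_image('wrist');cv2.imwrite('pics/w5.png',i)
piv=np.array([-.056,-.2125])
a0=np.arctan2(R[:,0]@YY,R[:,0]@XX)
def row(th,back=.018,ex=0):
    r=np.array([np.cos(th),-np.sin(th)]);t=np.array([np.sin(th),np.cos(th)])
    f=piv+.098*r-t*back
    w=O+f[0]*XX+f[1]*YY+[0,0,.122]
    return np.r_[R.T@(w-p)/.6,0,0,-(np.pi/2-th-a0)/(np.pi/2)].round(3)
for th in np.arange(.99,-.01,-.11): print(round(th,2),row(th).tolist())
"
```

```text
t 9.8 tcp [ 0.544  -0.3755  0.1251] mag -0.0153 -0.3055 xaxis [0.873 0.488 0.   ] z [ 0.001 -0.002 -1.   ] q [-0.72  0.3   1.65 -0.    1.19  0.35] F [-0.4 -0.8  0. ] open -0.0005382854384524637 tip 0.0726
0.99 [-0.002, -0.003, 0.005, 0.0, 0.0, 0.006]
0.88 [0.016, -0.001, 0.005, 0.0, 0.0, -0.064]
0.77 [0.035, -0.0, 0.005, 0.0, 0.0, -0.134]
0.66 [0.053, -0.002, 0.005, 0.0, 0.0, -0.204]
0.55 [0.071, -0.006, 0.005, 0.0, 0.0, -0.274]
0.44 [0.088, -0.011, 0.005, 0.0, 0.0, -0.344]
0.33 [0.105, -0.018, 0.005, 0.0, 0.0, -0.414]
0.22 [0.121, -0.027, 0.005, 0.0, 0.0, -0.484]
0.11 [0.135, -0.038, 0.005, 0.0, 0.0, -0.554]
0.0 [0.149, -0.051, 0.005, 0.0, 0.0, -0.624]
```

View pics/w5.png

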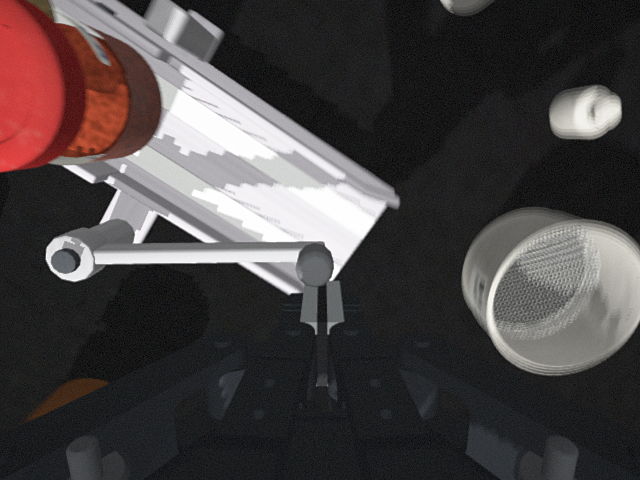

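The gate follows: the knob at (315,264) is against the fingertips and the way to the post is clear. I continue to about 0.05 rad, then slow down.

>>> {"api": "apply_moves", "payload": {"rows": [0.016,-0.002,0.003,0,0,-0.064,0.035,-0.001,0.003,0,0,-0.134,0.053,-0.002,0.003,0,0,-0.204,0.071,-0.006,0.003,0,0,-0.274,0.088,-0.011,0.003,0,0,-0.344,0.105,-0.018,0.003,0,0,-0.414,0.121,-0.027,0.003,0,0,-0.484,0.135,-0.038,0.003,0,0,-0.554,0.142,-0.045,0.003,0,0,-0.59,0.146,-0.048,0.003,0,0,-0.624,0.146,-0.048,0.003,0,0,-0.624]}}

```text
t: 10.95
tool_pos: [0.6064, -0.3073, 0.1231]
tool_rot: [2.315, 2.121, 0.001]
contact_force: [-0.4, -0.5, 0.2]
opening: -0.0
grip_force: 0.0
```

```bash
python3 -c "
from h import *
p,R=st((.042,-.2305,.122))"
```

```text
t 10.95 tcp [ 0.6064 -0.3073  0.1231] mag 0.0414 -0.2324 xaxis [ 0.087  0.996 -0.001] z [ 0.001 -0.001 -1.   ] q [-0.58  0.34  1.6   0.    1.2  -0.49] F [-0.4 -0.5  0.2] open -2.6759664175847735e-05 tip 0.0726
shift [0.0033 0.001  0.0018]
```

>>> {"api": "apply_moves", "payload": {"rows": [0.002,0,0,0,0,0,0.004,0,0,0,0,0,0.006,0,0,0,0,0,0.006,0,0,0,0,0]}}

```text
t: 11.35
tool_pos: [0.6062, -0.3056, 0.1229]
tool_rot: [2.314, 2.118, -0.003]
contact_force: [0.6, -5.7, -0.2]
opening: 0.0003
grip_force: 3.0
```

>>> {"api": "apply_moves", "payload": {"rows": [0.003,0,0,0,0,0,0.005,0,0,0,0,0,0.005,0,0,0,0,0,0.005,0,0,0,0,0]}}

```text
t: 11.75
tool_pos: [0.6063, -0.3049, 0.1231]
tool_rot: [2.312, 2.115, -0.007]
contact_force: [0.5, -13.7, -2.2]
opening: -0.0001
grip_force: 6.5
```

It is firmly on the catch: 14 N with almost no motion. I back off, rise and look.

>>> {"api": "apply_moves", "payload": {"rows": [-0.03,0,0,0,0,0,-0.06,0,0,0,0,0,-0.06,0,-0.08,0,0,0,-0.06,0,-0.16,0,0,0,-0.1,0,-0.22,0,0,0,-0.1,0,-0.22,0,0,0,-0.1,0,-0.22,0,0,0]}}

```text
t: 12.45
tool_pos: [0.6012, -0.3618, 0.2556]
tool_rot: [2.316, 2.119, 0.001]
contact_force: [0.3, 0.7, -0.6]
opening: 0.0
grip_force: 0.0
```

```bash
python3 -c "
from h import *
p,R=st()
i,d=ctrl.get_image('wrist');cv2.imwrite('pics/w6.png',i)"
```

```text
t 12.45 tcp [ 0.6012 -0.3618  0.2556] mag 0.0405 -0.2872 xaxis [ 0.089  0.996 -0.001] z [ 0.002 -0.001 -1.   ] q [-0.65  0.26  1.47  0.    1.42 -0.56] F [ 0.3  0.7 -0.6] open 1.9818047571063437e-05 tip 0.0726
```

View pics/w6.png

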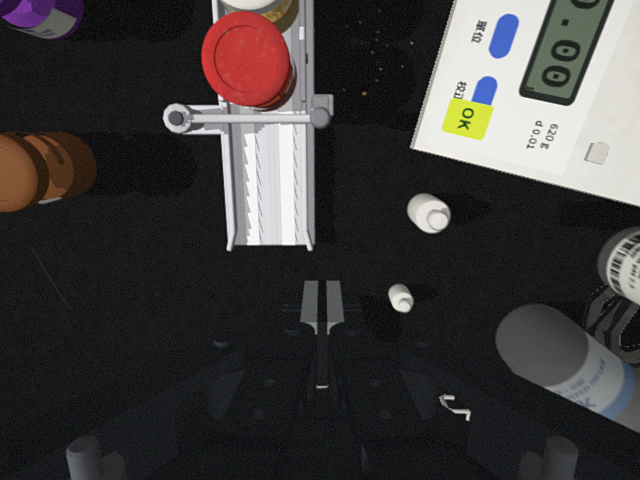

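The gate lies straight across the channel from hub (177,117) to the knob (320,117) at the post, with jar_4 (248,58) upright behind it. I check the sieve and the bystanders numerically, comparing with the first top image.

```bash
python3 -c "
from h import *
p,R=st()
k=wr((320,115),.066,p,R);h=wr((177,117),.052,p,R);print(k,h,'theta',-np.arctan2(*(k-h)[::-1]))
i,d=ctrl.get_image('top');a=cv2.imread('pics/top0.png')
D=cv2.GaussianBlur(cv2.absdiff(i,a),(5,5),0).max(2)
for n,(u,v,r) in dict(sieve=(448,220,16),w200=(404,185,8),w50=(433,194,6),small=(313,252,12),beaker=(325,201,10),brown=(389,295,12),purple=(341,290,12),enz=(235,263,12),timer=(173,266,14)).items():
  print(n,np.median(D[v-r:v+r,u-r:u+r]),D[v-r:v+r,u-r:u+r].max())
"
```

```text
t 12.5 tcp [ 0.6006 -0.3608  0.2533] mag 0.0399 -0.2862 xaxis [0.088 0.996 0.001] z [-0.001  0.001 -1.   ] q [-0.65  0.26  1.47  0.    1.42 -0.56] F [-1.2  0.2  0.2] open 9.210033877789607e-05 tip 0.0726
[ 0.0384 -0.2106] [-0.0568 -0.2107] theta -0.0010504197817289463
sieve 4.0 147
w200 54.0 161
w50 58.5 180
small 3.0 5
beaker 3.0 9
brown 15.0 100
purple 115.0 159
enz 4.0 49
timer 3.0 6
```

```bash
python3 -c "
from station import ctrl
print(ctrl.finish_job())"
```

```text
the job is handed in; nothing more can be done
None
```

The job is handed in, though no verdict came back: the row was pushed home against the end stop and the retaining arm shut to its catch at about 0 rad. I saw no bystander moved, but in the last check the arm hid part of the bench.

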